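# Slide the mister into its empty stall

## Task

Push the tall aluminium spray bottle across the table and into the empty wooden stall, in through the open side, until it stands against the stall's back rail. Push low on its body with the fingers so that it slides upright: do not grip it, lift it, tip it or touch its shoulder or spray head, and leave everything else on the table where it is. Finish with the hand clear of it.

Things in the scene. Friction and masses are not known exactly. Their poses are not given: they have to be found in the camera images.
- mister: Aluminium spray bottle, loose, 0.4 kg, upright, 192 mm tall: round foot 72 mm in diameter, straight-sided up to 40 mm; a cone narrows it to 44 mm at 72 mm; slim body to 118 mm; then shoulder, neck and black spray head. Origin at the centre of its underside, z up, +x the way its nozzle points (roughly away from the robot). Push on the straight side of the foot: pushed much higher it may tip.
- mister_top: The spray bottle's shoulder, neck and head, one piece with it, from 118 to 192 mm above the table. Nozzle and trigger stick out up to 62 mm from the axis towards its +x; towards -x the head reaches 18 mm. Not to be touched. Origin on the bottle's axis, 118 mm above its underside.
- stall: The empty stall, fixed to the table: three plain wooden rails, 24 mm high and 12 mm thick, in a U that is open on its -x side (roughly towards the robot); the table itself is its floor. Inner width 98 mm (along y). Inner face of the back rail at x = +40 mm, side rails from x = -16 mm to the back. Origin at table level midway between the side rails: a bottle that touches the back rail has its axis at x = +4 mm.
- stall_used: A second stall, the same in shape and size, fixed; the amber bottle stands in it.
- feed_bottle: Amber glass bottle of plant feed, 62 mm in diameter, 190 mm high, standing in the other stall. Origin at the centre of its underside. To be left alone.
- bonsai: Bonsai in an indigo glazed pot 180 mm across, about 210 mm high in all. Origin at the centre of its underside. To be left alone.
- seed_tray: Green plastic seed tray, 240 x 170 x 45 mm. Origin at the centre of its underside. To be left alone.
- trowel: Hand trowel lying flat, about 290 mm long (x from -153 to +135 mm, blade towards +x), 60 mm wide, 27 mm high. To be left alone.
- marker: Bamboo plant marker stick lying flat, 150 x 14 x 5 mm, along x. To be left alone.
- wire_ring: Coil of copper bonsai wire lying flat, 90 mm outside diameter, 14 mm high. To be left alone.
- clay_pot: Small terracotta pot, 92 mm across, 75 mm high. Origin at the centre of its underside. To be left alone.
Mind the look-alikes: they are no part of the job. What is shaped like the stall but blue or purple is not meant.

How it is judged:
By the outcome, as a careful person would: the job done as asked, in the order asked, and still so for the second after the job is handed in, with the robot touching nothing.
It also fails if it takes over 64 s, if anything falls off the work surface, if the arm or the gripper's body presses on something with over 40 N, if the wrist force passes 120 N, or if a joint passes its speed limit or range.

## Robot

A 7-joint arm with a two-finger parallel gripper is mounted at the origin on the work surface. World frame = base frame: x ahead of the robot, y to its left, z up, the work surface at z = 0. Lengths are in m, angles in degrees, forces in N, time in s.
With the tool pointing down it reaches from about 0.35 to 0.9 m from the base axis. Payload 7.2 kg.
Tool frame: the origin (TCP) lies on the centre line of the jaws, within the pads' length; the fingertips stand 11 mm ahead of it and the grasp point (between the pads) lies 8 mm behind it; z points along the fingers, y is the line along which they close (so a half turn about z gives the same grasp; the last joint's range is limited). The gripper opens to 88 mm and grips with 3 to 60 N. Pads are 20 mm wide; open, the fingers measure 115 mm over their backs; the gripper's body (75 mm by 178 mm) begins 61 mm behind the grasp point.
Start: joints at [-67.792, 23.554, -0.728, 91.456, 0.321, 64.991, -4.71], TCP at [0.275, 0.561, 0.234] pointing down, gripper open.
Joint ranges: [-169.25, 169.25], [-16.82, 113.86], [-84.01, 82.57], [7.8, 145.47], [-59.2, 239.2], [7.22, 106.19], [-163.78, 163.78]. Speed limits (degrees/s): [136.94, 136.94, 172.46, 172.46, 180, 180, 180].

## Interface

Orientations are given as [roll, pitch, yaw] about the fixed x, y, z axes, in that order (R = Rz(yaw) Ry(pitch) Rx(roll)).
In Python, from cell import arm gives the robot as it stands.
- The arm moves only by the tool apply_moves, never from a script. Its arguments are lists of equal length, an entry for each row: "travel": the shift along the world's x, y, z in units of 0.4 m (1.0 is 0.4 m), a list of three; "rot": the turn, a rotation vector about the world's x, y, z in units of 90 degrees (1.0 is 90 degrees), a list of three; "grip": the closure, from -1 (fully open) to 1 (shut), so that 0 is half open. A call has 1 to 5 rows; each row is the pose to reach, as a shift and turn from the pose commanded when the call began; what a row does not reach only later rows make up. A row lasts 1/8 s, in which the tool goes at most 62.5 mm and 10.7 degrees, less where a joint would pass 70% of its speed; a pose out of reach is approached as far as the arm can. A call with a number of a shift or a turn outside -1 to 1 is refused whole. A call with a gripper value outside its range is refused whole. The fingers move at their own pace and stop on an object; the grip force is fixed at half the most. Time passes only in rows, so rows that repeat a pose let the fingers close. It gives the time, the measured TCP pose, the force, the opening and the grip force at its end, in the units of the state.
- arm.get_obs(): the state, without advancing time (a new reading comes with each control period).
- arm.snapshot(name): name is "side" or "top" or "wrist"; returns a dict with "color" (400x640x3 uint8, red, green, blue), "K" (3x3 intrinsics, pixels), "distortion" ([k1, k2, p1, p2, k3] as OpenCV has them; the pictures are not rectified), "cam_to_world" (4x4, takes a point from camera to world coordinates); the wrist camera has in their place "T_tool_cam" (4x4, takes a point from camera to tool coordinates, whose origin is the TCP and whose axes are the flange's). Camera axes: x right, y up, looking along -z (the intrinsics and any distortion apply to the point x, -y, -z); pixel columns grow to the right and rows downward; lengths in m; the calibration is good to about 2 mm. A picture is of the moment at which its call begins: read the wrist's pose just before it. There is no depth.
- arm.close_job(): hands the job in; it is judged then, once.
The state is a dict: "clock": time; "joints": joint angles; "qvel": joint speeds; "joint_torque": joint torques, N m; "ee_pos": TCP position; "eef_rot": TCP orientation; "wrist_force": force on the tool from outside, world axes, zero at the start; "moment": the same for the moment, N m; "opening": finger opening in m; "gripper_force": force on a finger pad.
Only numpy, scipy, OpenCV 4.12 (cv2) and the standard library are available. Lean on these libraries where they do the work, as an engineer would, in place of code of your own. Each camera call takes 0.05 s, during which the arm holds its last target. There are 200 camera calls.

## Working session

There is one attempt and no reset: what is moved stays moved. The work goes in short steps, Python scripts to look and compute and a tool call to move; the robot and the scene stay as the last step left them, time stands still between calls to the robot, and variables do not carry over. Pictures are saved under pics/ and viewed, at most 10 in all, crops included, and the job is handed in when it is done.

Besides the shell and the picture viewer there is one more tool, called after "Emit:" in YAML: its name, and indented under it one key for each argument. apply_moves: Moves the arm, as the interface text tells. Shifts and turns lie within -1 to 1; 1 stands for 0.4 m of shift or 90 degrees of turn. Its arguments: {"type":"object","properties":{"travel":{"type":"array","items":{"type":"array","items":{"type":"number","minimum":-1,"maximum":1}}},"rot":{"type":"array","items":{"type":"array","items":{"type":"number","minimum":-1,"maximum":1}}},"grip":{"type":"array","items":{"type":"number"}}},"required":["travel","rot","grip"]}

```bash
mkdir -p pics; cat > h.py <<'E'
import numpy as np, cv2
from cell import arm
def snap(n,f):
    s=arm.snapshot(n); cv2.imwrite('pics/'+f,s['color'][:,:,::-1]); np.savez('pics/'+f[:-4],**{k:np.array(v) for k,v in s.items() if k!='name'}); return s
def ray(f,px):
    s=np.load('pics/'+f+'.npz'); T=s['cam_to_world'] if 'cam_to_world' in s else s['T']
    p=cv2.undistortPoints(np.array([px],float).reshape(-1,1,2),s['K'],s['distortion']).reshape(-1,2)
    d=np.c_[p[:,0],-p[:,1],-np.ones(len(p))]@T[:3,:3].T
    return T[:3,3],d
def hit(f,px,z):
    o,d=ray(f,px); return o+d*((np.array(z)-o[2])/d[:,2])[:,None]
def proj(f,P):
    s=np.load('pics/'+f+'.npz'); T=s['cam_to_world']; q=(np.array(P,float).reshape(-1,3)-T[:3,3])@T[:3,:3]; q=q*[1,-1,-1]
    return cv2.projectPoints(q,np.zeros(3),np.zeros(3),s['K'],s['distortion'])[0].reshape(-1,2)
E
python3 - <<'E'
from h import *
o=arm.get_obs(); print(o['clock'],o['ee_pos'],o['eef_rot'],o['opening'])
for n in('top','side'):
    s=snap(n,n+'1.png'); print(n,s['cam_to_world'][:3])
E
```

```text
0.0 [0.27492708 0.56073229 0.23279814] [-1.79905853e+02  7.62850159e-03  1.53888334e+02] 0.08802314668090191
top [[-0.02900952  0.98425376 -0.17436451  0.32301785]
 [-0.99935802 -0.03222729 -0.01565073 -0.00172133]
 [-0.02102358  0.17379855  0.98455679  1.46664234]]
side [[ 0.91177109  0.25666389 -0.32061991  0.14218875]
 [-0.41066387  0.55958022 -0.71987858 -0.91177939]
 [-0.00535428  0.78803149  0.61561165  0.89882415]]
```

View pics/top1.png

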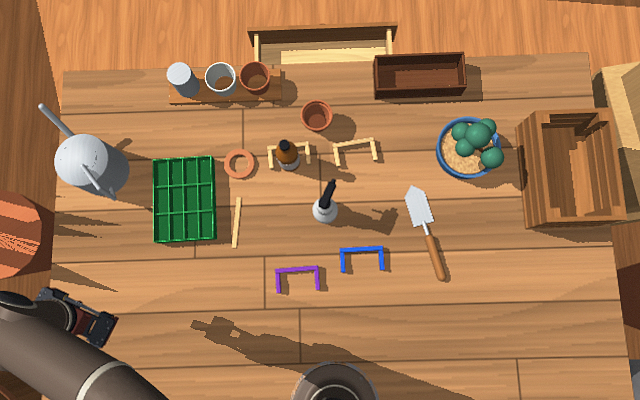

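View pics/side1.png

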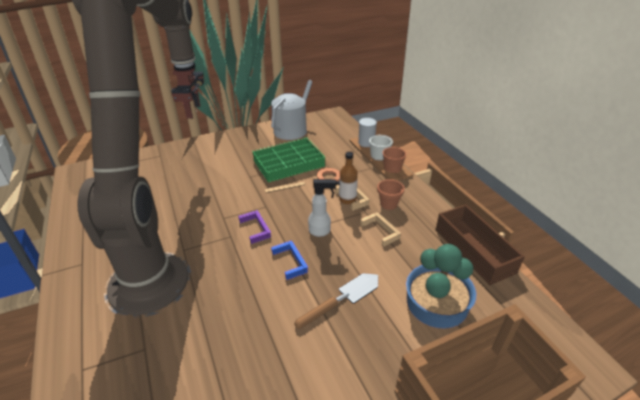

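Top view: the bottle's foot is near (325,212). The empty wooden stall is near (356,151). Things that could be mistaken for it are the used stall holding the amber bottle (288,155), the purple frame (298,279) and the blue frame (362,259). By the description I choose the wooden, empty one at (356,151) and check it in a close crop.

```bash
python3 - <<'E'
from h import *
im=cv2.imread('pics/top1.png')[125:230,260:400]
cv2.imwrite('pics/c1.png',cv2.resize(im,None,fx=5.7,fy=5.7,interpolation=cv2.INTER_CUBIC))
im=cv2.imread('pics/side1.png')[165:255,290:410]
cv2.imwrite('pics/c2.png',cv2.resize(im,None,fx=6.6,fy=6.6,interpolation=cv2.INTER_CUBIC))
E
```

```text
(no output)
```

View pics/c1.png

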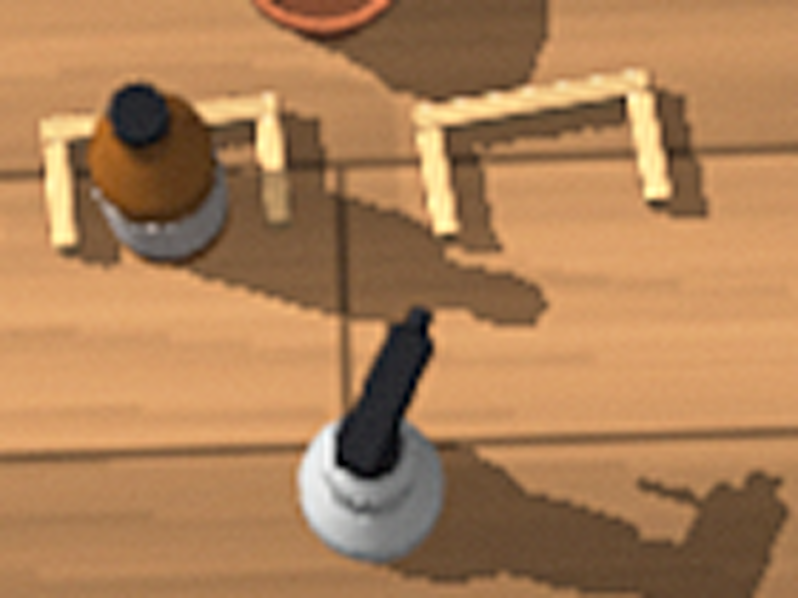

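View pics/c2.png

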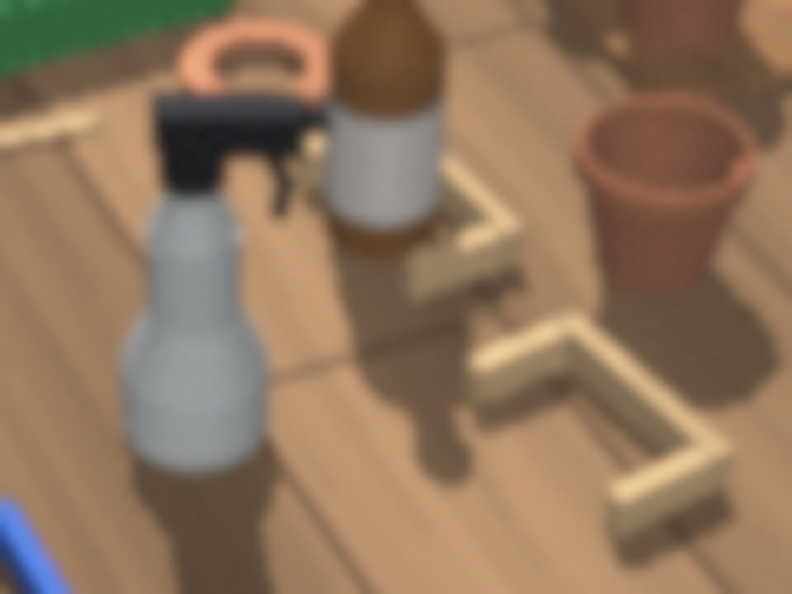

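```bash
cat >> h.py <<'E'
from scipy.optimize import least_squares
def c1(p): return np.array(p)/5.7+[260,125]-.5+.5/5.7
def c2(p): return np.array(p)/6.6+[290,165]-.5+.5/6.6
E
python3 - <<'E'
from h import *
M=np.array([[.052,.061],[.052,-.061],[-.016,.061],[-.016,.049],[-.016,-.049],[-.016,-.061]])
px=c1([[413,105],[650,70],[433,237],[460,232],[645,202],[672,197]])
W=hit('top1',px,.024)[:,:2]
def R(a): return np.array([[np.cos(a),-np.sin(a)],[np.sin(a),np.cos(a)]])
f=lambda q:((M@R(q[2]).T+q[:2])-W).ravel()
r=least_squares(f,[.7,-.1,0]); print('stall',r.x[:2],np.degrees(r.x[2]),(r.fun.reshape(-1,2)*1e3).round(1))
# side view check
M2=np.array([[.052,.061,],[.052,-.061],[-.016,.061],[-.016,-.061]])
P=np.c_[M2@R(r.x[2]).T+r.x[:2],np.full(4,.024)]
print('side crop pred',((proj('side1',P)-[290,165])*6.6).round(0))
# bottle
th=np.linspace(0,2*np.pi,181)
prof=[(.036,0),(.036,.02),(.036,.04),(.022,.072)]
def sil(f,c):
    P=np.concatenate([np.c_[c[0]+r_*np.cos(th),c[1]+r_*np.sin(th),0*th+z] for r_,z in prof]); return proj(f,P)
to=c1([[298,485],[444,485],[372,562]]); so=c2([[123,385],[268,385],[196,472]])
def g(c):
    a=sil('top1',c); b=sil('side1',c)
    return np.r_[a[:,0].min()-to[0,0],a[:,0].max()-to[1,0],a[:,1].max()-to[2,1], b[:,0].min()-so[0,0],b[:,0].max()-so[1,0],b[:,1].max()-so[2,1]]
q=least_squares(g,[.55,-.02]); print('bottle',q.x,q.fun.round(2))
c=q.x; s=r.x
d=R(s[2]).T@(c-s[:2]); print('bottle in stall frame',d)
# nozzle
print('nozzle tip',hit('top1',c1([[418,315]]),.18))
tgt=s[:2]+R(s[2])@[.004,0]; v=tgt-c; print('tgt',tgt,'vec',v,np.linalg.norm(v),np.degrees(np.arctan2(v[1],v[0])))
E
```

```text
stall [ 0.68977117 -0.08628137] 7.122358019183852 [[-1.3 -0.4]
 [-0.4  1. ]
 [ 1.2 -0.9]
 [ 0.6  1. ]
 [ 0.3 -1.4]
 [-0.4  0.6]]
side crop pred [[574. 307.]
 [731. 447.]
 [463. 354.]
 [617. 500.]]
bottle [0.53783779 0.00854278] [ 0.11 -0.11  0.15 -0.29  0.44 -0.11]
bottle in stall frame [-0.13900388  0.11293047]
nozzle tip [[ 0.5921199  -0.01609314  0.18      ]]
tgt [ 0.69374031 -0.08578542] vec [ 0.15590251 -0.09432819] 0.18221800558594523 -31.17586819418638
```

```bash
cat >> h.py <<'E'
from scipy.spatial.transform import Rotation as Ro
S=np.array([.6898,-.0863]); SA=7.1
def pose(C,hd,back,z,a=30):
    h=np.radians(hd); d=np.array([np.cos(h),np.sin(h),0]); a=np.radians(a)
    zt=np.sin(a)*d-np.cos(a)*np.array([0,0,1]); yt=np.cross(zt,-(np.cos(a)*d+np.sin(a)*np.array([0,0,1]))) 
    xt=np.cross(yt,zt)
    return np.r_[C[0],C[1],z]-back*d, np.c_[xt,yt,zt]
def rel(p,Rm,base=None):
    o=arm.get_obs(); p0,r0=(o['ee_pos'],Ro.from_euler('xyz',o['eef_rot'],degrees=True)) if base is None else base
    return ((p-p0)/.4).round(3),(np.degrees((Ro.from_matrix(Rm)*r0.inv()).as_rotvec())/90).round(3)
E
python3 - <<'E'
from h import *
s=snap('wrist','w0.png'); print(s['T_tool_cam'].round(3))
C=[.538,.0085]
for z in(.23,.0215):
  p,Rm=pose(C,-52,.10,z); print(p,Rm.round(2),rel(p,Rm))
E
```

```text
[[-0.     0.959  0.285  0.079]
 [ 1.     0.001 -0.001  0.   ]
 [-0.002  0.285 -0.959 -0.151]
 [ 0.     0.     0.     1.   ]]
[0.47643385 0.08730108 0.23      ] [[-0.53  0.79  0.31]
 [ 0.68  0.62 -0.39]
 [-0.5   0.   -0.87]] (array([ 0.504, -1.184, -0.008]), array([-0.211, -0.261, -0.281]))
[0.47643385 0.08730108 0.0215    ] [[-0.53  0.79  0.31]
 [ 0.68  0.62 -0.39]
 [-0.5   0.   -0.87]] (array([ 0.504, -1.184, -0.529]), array([-0.211, -0.261, -0.281]))
```

Emit:
apply_moves:
  travel:
    - [0.06, -0.14, 0]
    - [0.12, -0.28, 0]
    - [0.18, -0.42, 0]
    - [0.24, -0.56, 0]
    - [0.3, -0.7, 0]
  rot:
    - [-0.02, -0.03, -0.03]
    - [-0.04, -0.06, -0.06]
    - [-0.06, -0.09, -0.09]
    - [-0.09, -0.11, -0.12]
    - [-0.11, -0.13, -0.14]
  grip: [0, 0, 0, 0, 0]

```text
clock: 0.78
ee_pos: [0.3956, 0.2795, 0.2336]
eef_rot: [-177.9, 15.2, 141.5]
wrist_force: [0.0, 0.0, -0.1]
opening: 0.0446
gripper_force: 0.0
```

```bash
python3 - <<'E'
from h import *
C=[.538,.0085]
for z in(.20,.12,.0215):
  p,Rm=pose(C,-52,.10,z); print(rel(p,Rm))
print(arm.get_obs()['joints'],arm.get_obs()['opening'])
E
```

```text
(array([ 0.202, -0.48 , -0.084]), array([-0.101, -0.131, -0.139]))
(array([ 0.202, -0.48 , -0.284]), array([-0.101, -0.131, -0.139]))
(array([ 0.202, -0.48 , -0.53 ]), array([-0.101, -0.131, -0.139]))
[-60.4825455    9.91719891   9.6654996  112.41552902  15.60871643
  60.80183337  -7.76944703] 0.044613507316678534
```

Emit:
apply_moves:
  travel:
    - [0.05, -0.12, -0.02]
    - [0.1, -0.24, -0.04]
    - [0.15, -0.36, -0.06]
    - [0.2, -0.48, -0.08]
    - [0.2, -0.48, -0.08]
  rot:
    - [-0.025, -0.035, -0.035]
    - [-0.05, -0.065, -0.07]
    - [-0.075, -0.1, -0.105]
    - [-0.1, -0.13, -0.14]
    - [-0.1, -0.13, -0.14]
  grip: [0, 0, 0, 0, 0]

```text
clock: 1.4
ee_pos: [0.4747, 0.086, 0.2009]
eef_rot: [-179.8, 29.8, 127.8]
wrist_force: [-0.1, 0.3, 0.7]
opening: 0.044
gripper_force: 0.0
```

```bash
python3 - <<'E'
from h import *
C=[.538,.0085]
for z in(.10,.0225):
  p,Rm=pose(C,-52,.10,z); print(rel(p,Rm))
print(arm.get_obs()['joints'],arm.get_obs()['ee_pos'])
E
```

```text
(array([ 0.004,  0.003, -0.252]), array([-0.001, -0.002,  0.003]))
(array([ 0.004,  0.003, -0.446]), array([-0.001, -0.002,  0.003]))
[-54.54414241  10.16704242  19.13291125 123.2875468   34.67290608
  51.62950325 -20.93756576] [0.47466888 0.08596798 0.20093311]
```

Emit:
apply_moves:
  travel:
    - [0, 0, -0.1]
    - [0, 0, -0.2]
    - [0, 0, -0.32]
    - [0, 0, -0.4]
    - [0, 0, -0.445]
  rot:
    - [0, 0, 0]
    - [0, 0, 0]
    - [0, 0, 0]
    - [0, 0, 0]
    - [0, 0, 0]
  grip: [0, 0, 0, 0, 0]

```text
clock: 2.02
ee_pos: [0.4746, 0.0903, 0.022]
eef_rot: [-179.9, 29.7, 128.2]
wrist_force: [1.1, 0.2, 0.4]
opening: 0.0439
gripper_force: 0.0
```

```bash
python3 - <<'E'
from h import *
o=arm.get_obs();print(o['joints'],o['ee_pos'],o['eef_rot'],o['wrist_force'])
snap('top','t2.png');snap('side','s2.png')
a=cv2.imread('pics/t2.png')[150:275,220:400];b=cv2.imread('pics/s2.png')[150:275,230:410]
cv2.imwrite('pics/m2.png',np.hstack([cv2.resize(x,None,fx=2.2,fy=2.2,interpolation=cv2.INTER_CUBIC) for x in(a,b)]))
E
```

```text
[-55.80935768  31.86360451  22.1840116  130.09081936  44.81308072
  26.30864735 -40.22108747] [0.47460485 0.09029123 0.02199208] [-179.90592083   29.70661156  128.15935885] [1.14689193 0.20834156 0.38750013]
```

View pics/m2.png

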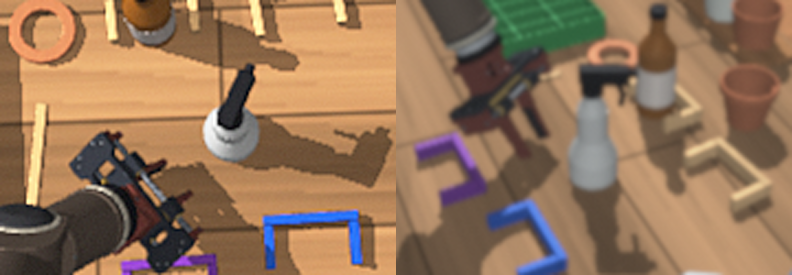

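```bash
python3 - <<'E'
from h import *
o=arm.get_obs();print(o['ee_pos'],o['wrist_force'])
for b in (.075,.050):print(rel(*pose([.538,.0085],-52,b,.0215)))
E
```

```text
[0.47438506 0.08995841 0.0221265 ] [0.50071299 0.73958591 0.59291872]
(array([ 0.044, -0.056, -0.002]), array([-0.001, -0.003, -0.001]))
(array([ 0.082, -0.105, -0.002]), array([-0.001, -0.003, -0.001]))
```

Emit:
apply_moves:
  travel:
    - [0.025, -0.03, 0]
    - [0.044, -0.056, 0]
    - [0.064, -0.082, 0]
    - [0.082, -0.105, 0]
    - [0.082, -0.105, 0]
  rot:
    - [0, 0, 0]
    - [0, 0, 0]
    - [0, 0, 0]
    - [0, 0, 0]
    - [0, 0, 0]
  grip: [0, 0, 0, 0, 0]

```text
clock: 2.75
ee_pos: [0.5084, 0.046, 0.0239]
eef_rot: [180.0, 29.8, 127.9]
wrist_force: [1.0, 0.5, -0.7]
opening: 0.0439
gripper_force: 0.0
```

```bash
cat > path.py <<'E'
from h import *
B=.043; Z=.0215
a=np.radians(SA); Rs=np.array([[np.cos(a),-np.sin(a)],[np.sin(a),np.cos(a)]])
P=np.array([[-139,113],[-116,68],[-95,0],[-52,0]])/1e3
t=np.linspace(0,1,400)[:,None]
c=(1-t)**3*P[0]+3*t*(1-t)**2*P[1]+3*t*t*(1-t)*P[2]+t**3*P[3]
c=np.r_[c,np.c_[np.linspace(-.0515,.004,60),np.zeros(60)]]
L=np.r_[0,np.cumsum(np.linalg.norm(np.diff(c,axis=0),axis=1))]
def at(l):
    q=np.array([np.interp(l,L,c[:,i]) for i in(0,1)])
    q2=np.array([np.interp(min(l+.012,L[-1]),L,c[:,i]) for i in(0,1)]); q1=np.array([np.interp(max(l-.012,0),L,c[:,i]) for i in(0,1)])
    v=q2-q1; return S+Rs@q, np.degrees(np.arctan2(v[1],v[0]))+SA
def rows(l0,step,n=5,base=None):
    for k in range(1,n+1):
        l=min(l0+k*step,L[-1]); C,h=at(l); h=min(max(h,-52 -0*l),SA)
        t_,r_=rel(*pose(C,h,B,Z),base); print(round(l,4),C.round(4),round(h,1),t_.tolist(),r_.tolist())
E
python3 - <<'E'
from path import *
o=arm.get_obs();print(o['ee_pos'],o['wrist_force'],L[-1])
rows(-.006,.006)
E
```

```text
[0.5083766  0.04597298 0.02392617] [ 0.96754294  0.48572502 -0.67708521] 0.2054147697589349
0.0 [0.5379 0.0087] -52.0 [0.008, -0.009, -0.006] [-0.002, -0.001, 0.001]
0.006 [0.5412 0.0037] -52.0 [0.016, -0.021, -0.006] [-0.002, -0.001, 0.001]
0.012 [ 0.5445 -0.0014] -52.0 [0.024, -0.034, -0.006] [-0.002, -0.001, 0.001]
0.018 [ 0.5477 -0.0065] -52.0 [0.032, -0.046, -0.006] [-0.002, -0.001, 0.001]
0.024 [ 0.5509 -0.0115] -52.0 [0.04, -0.059, -0.006] [-0.002, -0.001, 0.001]
```

Emit:
apply_moves:
  travel:
    - [0.008, -0.009, -0.004]
    - [0.016, -0.021, -0.004]
    - [0.024, -0.034, -0.004]
    - [0.032, -0.046, -0.004]
    - [0.04, -0.059, -0.004]
  rot:
    - [0, 0, 0]
    - [0, 0, 0]
    - [0, 0, 0]
    - [0, 0, 0]
    - [0, 0, 0]
  grip: [0, 0, 0, 0, 0]

```text
clock: 3.38
ee_pos: [0.5241, 0.0234, 0.022]
eef_rot: [180.0, 29.7, 128.0]
wrist_force: [-1.1, 2.3, -0.5]
opening: 0.0439
gripper_force: 0.9
```

```bash
python3 - <<'E'
from path import *
o=arm.get_obs();print(o['ee_pos'],o['wrist_force'],rel(*pose(at(.024)[0],-52,B,Z)))
snap('top','t3.png');snap('side','s3.png')
a=cv2.imread('pics/t3.png')[130:230,260:400];b=cv2.imread('pics/s3.png')[150:250,270:410]
cv2.imwrite('pics/m3.png',np.hstack([cv2.resize(x,None,fx=2.85,fy=2.85,interpolation=cv2.INTER_CUBIC) for x in(a,b)]))
rows(.024,.006)
E
```

```text
[0.52409166 0.02344992 0.02197318] [-1.13562363  2.29538442 -0.46317906] (array([ 0.001, -0.003, -0.001]), array([-0.002, -0.002, -0.   ]))
0.03 [ 0.554  -0.0166] -52.0 [0.008, -0.014, -0.002] [-0.002, -0.001, 0.001]
0.036 [ 0.5572 -0.0218] -52.0 [0.016, -0.026, -0.002] [-0.002, -0.001, 0.001]
0.042 [ 0.5603 -0.0268] -52.0 [0.024, -0.039, -0.002] [-0.002, -0.001, 0.001]
0.048 [ 0.5635 -0.0319] -52.0 [0.032, -0.052, -0.002] [-0.002, -0.001, 0.001]
0.054 [ 0.5668 -0.037 ] -52.0 [0.04, -0.064, -0.002] [-0.002, -0.001, 0.001]
```

View pics/m3.png

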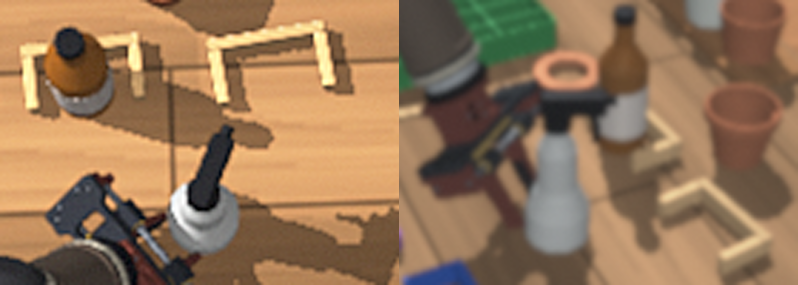

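The bottle is upright, with its foot at about (205,215) in the left pane. It is sliding in the finger cradle at about 2.5 N, and the hand is clear of the head.

Emit:
apply_moves:
  travel:
    - [0.008, -0.014, -0.002]
    - [0.016, -0.026, -0.002]
    - [0.024, -0.039, -0.002]
    - [0.032, -0.052, -0.002]
    - [0.04, -0.064, -0.002]
  rot:
    - [0, 0, 0]
    - [0, 0, 0]
    - [0, 0, 0]
    - [0, 0, 0]
    - [0, 0, 0]
  grip: [0, 0, 0, 0, 0]

```text
clock: 4.1
ee_pos: [0.5401, -0.0025, 0.0213]
eef_rot: [180.0, 29.8, 128.0]
wrist_force: [-1.9, 3.1, 2.1]
opening: 0.0435
gripper_force: 2.3
```

```bash
python3 - <<'E'
from path import *
o=arm.get_obs();print(o['ee_pos'],o['wrist_force'])
rows(.054,.006)
E
```

```text
[ 0.54010565 -0.00245154  0.02126343] [-1.91103724  3.12540276  2.07382419]
0.06 [ 0.5701 -0.042 ] -52.0 [0.009, -0.014, 0.001] [-0.002, -0.002, 0.0]
0.066 [ 0.5734 -0.047 ] -52.0 [0.017, -0.027, 0.001] [-0.002, -0.002, 0.0]
0.072 [ 0.5769 -0.0519] -52.0 [0.026, -0.039, 0.001] [-0.002, -0.002, 0.0]
0.078 [ 0.5804 -0.0567] -52.0 [0.035, -0.051, 0.001] [-0.002, -0.002, 0.0]
0.084 [ 0.5841 -0.0615] -51.2 [0.043, -0.064, 0.001] [-0.002, -0.002, 0.009]
```

Emit:
apply_moves:
  travel:
    - [0.009, -0.014, 0.001]
    - [0.017, -0.027, 0.001]
    - [0.026, -0.039, 0.001]
    - [0.035, -0.051, 0.001]
    - [0.043, -0.064, 0.001]
  rot:
    - [0, 0, 0]
    - [0, 0, 0]
    - [0, 0, 0]
    - [0, 0, 0]
    - [-0.002, -0.002, 0.009]
  grip: [0, 0, 0, 0, 0]

```text
clock: 4.72
ee_pos: [0.5574, -0.0281, 0.0216]
eef_rot: [180.0, 30.0, 128.8]
wrist_force: [-1.8, 1.5, -0.5]
opening: 0.044
gripper_force: 1.4
```

```bash
python3 - <<'E'
from path import *
o=arm.get_obs();print(o['ee_pos'],o['wrist_force'])
rows(.084,.005)
E
```

```text
[ 0.55741086 -0.02809072  0.02163532] [-1.82456791  1.50403688 -0.45383356]
0.089 [ 0.5872 -0.0653] -49.6 [0.005, -0.011, -0.0] [-0.0, 0.0, 0.018]
0.094 [ 0.5905 -0.0691] -47.6 [0.01, -0.023, -0.0] [-0.0, 0.0, 0.039]
0.099 [ 0.594  -0.0728] -45.4 [0.016, -0.035, -0.0] [-0.0, 0.0, 0.064]
0.104 [ 0.5975 -0.0763] -42.7 [0.021, -0.047, -0.0] [-0.0, 0.0, 0.094]
0.109 [ 0.6013 -0.0796] -39.6 [0.027, -0.06, -0.0] [-0.0, 0.0, 0.129]
```

Emit:
apply_moves:
  travel:
    - [0.005, -0.011, 0]
    - [0.01, -0.023, 0]
    - [0.016, -0.035, 0]
    - [0.021, -0.047, 0]
    - [0.027, -0.06, 0]
  rot:
    - [0, 0, 0.018]
    - [0, 0, 0.039]
    - [0, 0, 0.064]
    - [0, 0, 0.094]
    - [0, 0, 0.129]
  grip: [0, 0, 0, 0, 0]

```text
clock: 5.35
ee_pos: [0.5674, -0.052, 0.0215]
eef_rot: [-179.9, 30.0, 140.6]
wrist_force: [-0.6, 5.6, -2.6]
opening: 0.0441
gripper_force: 1.7
```

```bash
python3 - <<'E'
from path import *
o=arm.get_obs();print(o['ee_pos'],o['wrist_force'])
rows(.109,.005)
E
```

```text
[ 0.56740512 -0.05199636  0.02150331] [-0.55280827  5.60275518 -2.64352795]
0.114 [ 0.6052 -0.0827] -35.9 [0.007, -0.014, -0.0] [0.001, -0.0, 0.039]
0.119 [ 0.6093 -0.0855] -31.6 [0.013, -0.027, -0.0] [0.001, -0.0, 0.087]
0.124 [ 0.6136 -0.088 ] -26.6 [0.019, -0.042, -0.0] [0.001, -0.0, 0.143]
0.129 [ 0.6182 -0.0901] -20.9 [0.026, -0.057, -0.0] [0.001, -0.0, 0.206]
0.134 [ 0.6229 -0.0916] -14.6 [0.035, -0.072, -0.0] [0.001, -0.0, 0.276]
```

Emit:
apply_moves:
  travel:
    - [0.007, -0.014, 0]
    - [0.013, -0.027, 0]
    - [0.019, -0.042, 0]
    - [0.026, -0.057, 0]
    - [0.035, -0.072, 0]
  rot:
    - [0, 0, 0.039]
    - [0, 0, 0.087]
    - [0, 0, 0.143]
    - [0, 0, 0.206]
    - [0, 0, 0.276]
  grip: [0, 0, 0, 0, 0]

```text
clock: 5.98
ee_pos: [0.5806, -0.0808, 0.0212]
eef_rot: [-180.0, 29.9, 165.5]
wrist_force: [-1.4, -0.7, -1.6]
opening: 0.044
gripper_force: 1.0
```

```bash
python3 - <<'E'
from path import *
o=arm.get_obs();print(o['ee_pos'],o['eef_rot'],o['wrist_force'])
rows(.134,.004)
snap('top','t4.png');snap('side','s4.png')
a=cv2.imread('pics/t4.png')[120:220,280:400];b=cv2.imread('pics/s4.png')[150:250,290:410]
cv2.imwrite('pics/m4.png',np.hstack([cv2.resize(x,None,fx=3.3,fy=3.3,interpolation=cv2.INTER_CUBIC) for x in(a,b)]))
E
```

```text
[ 0.5806488  -0.08082707  0.02117933] [-179.98052309   29.88869286  165.5368802 ] [-1.37655881 -0.65821634 -1.63011169]
0.138 [ 0.6268 -0.0925] -9.2 [0.009, -0.012, 0.001] [-0.0, -0.001, 0.059]
0.142 [ 0.6308 -0.093 ] -4.2 [0.018, -0.022, 0.001] [-0.0, -0.001, 0.114]
0.146 [ 0.6348 -0.093 ] -0.1 [0.028, -0.03, 0.001] [0.0, -0.001, 0.16]
0.15 [ 0.6388 -0.0927] 3.2 [0.038, -0.036, 0.001] [0.0, -0.001, 0.196]
0.154 [ 0.6427 -0.0922] 5.5 [0.048, -0.039, 0.001] [0.0, -0.001, 0.221]
```

View pics/m4.png

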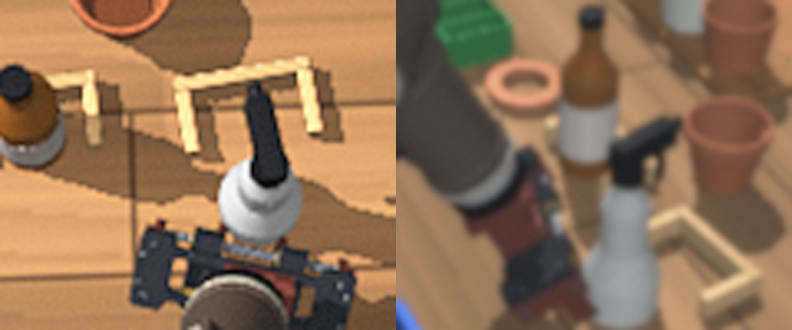

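The bottle is upright and cradled in front of the stall mouth. Its foot edges are at x ≈ 218 and 300 in the left pane. I'll check the lateral position before entering.

```bash
python3 - <<'E'
from path import *
th=np.linspace(0,2*np.pi,181)
for C in([.6229,-.0916],[.6229,-.0866]):
    P=np.concatenate([np.c_[C[0]+.036*np.cos(th),C[1]+.036*np.sin(th),0*th+z] for z in(0,.02,.04)])
    for f,o in(('top1',[280,120]),('side1',[290,150])):
        q=(proj(f,P)-o+.5)*3.3-.5; print(C,f,q[:,0].min().round(),q[:,0].max().round(),q[:,1].max().round())
E
```

```text
[0.6229, -0.0916] top1 218.0 303.0 243.0
[0.6229, -0.0916] side1 185.0 264.0 326.0
[0.6229, -0.0866] top1 212.0 297.0 243.0
[0.6229, -0.0866] side1 183.0 261.0 322.0
```

Emit:
apply_moves:
  travel:
    - [0.009, -0.012, 0.001]
    - [0.018, -0.022, 0.001]
    - [0.028, -0.03, 0.001]
    - [0.038, -0.036, 0.001]
    - [0.048, -0.039, 0.001]
  rot:
    - [0, 0, 0.059]
    - [0, 0, 0.114]
    - [0, 0, 0.16]
    - [0, 0, 0.196]
    - [0, 0, 0.221]
  grip: [0, 0, 0, 0, 0]

```text
clock: 6.7
ee_pos: [0.5999, -0.0959, 0.0205]
eef_rot: [-180.0, 29.9, -174.9]
wrist_force: [-5.6, -0.4, 1.9]
opening: 0.0436
gripper_force: 2.2
```

```bash
python3 - <<'E'
from path import *
o=arm.get_obs();print(o['ee_pos'],o['eef_rot'],o['wrist_force'])
rows(.154,.005)
E
```

```text
[ 0.59990362 -0.09585716  0.02050311] [-179.9870536    29.91973071 -174.86041074] [-5.64286085 -0.44916633  1.9283117 ]
0.159 [ 0.6477 -0.0915] 6.9 [0.013, -0.002, 0.002] [0.0, -0.001, 0.02]
0.164 [ 0.6527 -0.0909] 7.1 [0.025, -0.001, 0.002] [0.0, -0.001, 0.022]
0.169 [ 0.6576 -0.0903] 7.1 [0.038, 0.001, 0.002] [0.0, -0.001, 0.022]
0.174 [ 0.6626 -0.0897] 7.1 [0.05, 0.002, 0.002] [0.0, -0.001, 0.022]
0.179 [ 0.6676 -0.0891] 7.1 [0.062, 0.004, 0.002] [0.0, -0.001, 0.022]
```

Emit:
apply_moves:
  travel:
    - [0.013, -0.002, 0.002]
    - [0.025, -0.001, 0.002]
    - [0.038, 0.001, 0.002]
    - [0.05, 0.002, 0.002]
    - [0.062, 0.004, 0.002]
  rot:
    - [0, 0, 0.02]
    - [0, 0, 0.022]
    - [0, 0, 0.022]
    - [0, 0, 0.022]
    - [0, 0, 0.022]
  grip: [0, 0, 0, 0, 0]

```text
clock: 7.32
ee_pos: [0.6246, -0.0935, 0.0207]
eef_rot: [179.9, 29.9, -173.0]
wrist_force: [-3.0, -0.5, 0.6]
opening: 0.0439
gripper_force: 1.6
```

```bash
python3 - <<'E'
from path import *
o=arm.get_obs();print(o['ee_pos'],o['eef_rot'],o['wrist_force'])
rows(.179,.004,8)
E
```

```text
[ 0.62457233 -0.09353303  0.02074516] [ 179.94094473   29.87473906 -172.98685589] [-2.97217511 -0.513667    0.59133146]
0.183 [ 0.6715 -0.0886] 7.1 [0.011, -0.001, 0.002] [-0.0, -0.001, 0.001]
0.187 [ 0.6755 -0.0881] 7.1 [0.021, 0.0, 0.002] [-0.0, -0.001, 0.001]
0.191 [ 0.6795 -0.0876] 7.1 [0.031, 0.002, 0.002] [-0.0, -0.001, 0.001]
0.195 [ 0.6834 -0.0871] 7.1 [0.04, 0.003, 0.002] [-0.0, -0.001, 0.001]
0.199 [ 0.6874 -0.0866] 7.1 [0.05, 0.004, 0.002] [-0.0, -0.001, 0.001]
0.203 [ 0.6914 -0.0861] 7.1 [0.06, 0.005, 0.002] [-0.0, -0.001, 0.001]
0.2054 [ 0.6938 -0.0858] 7.1 [0.066, 0.006, 0.002] [-0.0, -0.001, 0.001]
0.2054 [ 0.6938 -0.0858] 7.1 [0.066, 0.006, 0.002] [-0.0, -0.001, 0.001]
```

Emit:
apply_moves:
  travel:
    - [0.011, 0, 0.002]
    - [0.021, 0.001, 0.002]
    - [0.031, 0.002, 0.002]
    - [0.04, 0.003, 0.002]
    - [0.05, 0.004, 0.002]
  rot:
    - [0, 0, 0]
    - [0, 0, 0]
    - [0, 0, 0]
    - [0, 0, 0]
    - [0, 0, 0]
  grip: [0, 0, 0, 0, 0]

```text
clock: 7.95
ee_pos: [0.6451, -0.0919, 0.022]
eef_rot: [180.0, 30.0, -172.9]
wrist_force: [-2.2, -1.0, -2.0]
opening: 0.0438
gripper_force: 1.1
```

```bash
python3 - <<'E'
from path import *
o=arm.get_obs();print(o['ee_pos'],o['eef_rot'],o['wrist_force'])
rows(.199,.002,5)
snap('top','t5.png');snap('side','s5.png')
a=cv2.imread('pics/t5.png')[115:205,300:400];b=cv2.imread('pics/s5.png')[160:250,320:420]
cv2.imwrite('pics/m5.png',np.hstack([cv2.resize(x,None,fx=4,fy=4,interpolation=cv2.INTER_CUBIC) for x in(a,b)]))
E
```

```text
[ 0.64507251 -0.09185129  0.02202957] [ 179.96730012   29.95150607 -172.9052402 ] [-2.20864993 -0.95227996 -2.01972692]
0.201 [ 0.6894 -0.0864] 7.1 [0.004, 0.0, -0.001] [-0.0, -0.001, -0.0]
0.203 [ 0.6914 -0.0861] 7.1 [0.009, 0.001, -0.001] [-0.0, -0.001, -0.0]
0.205 [ 0.6934 -0.0859] 7.1 [0.014, 0.002, -0.001] [-0.0, -0.001, -0.0]
0.2054 [ 0.6938 -0.0858] 7.1 [0.015, 0.002, -0.001] [-0.0, -0.001, -0.0]
0.2054 [ 0.6938 -0.0858] 7.1 [0.015, 0.002, -0.001] [-0.0, -0.001, -0.0]
```

View pics/m5.png

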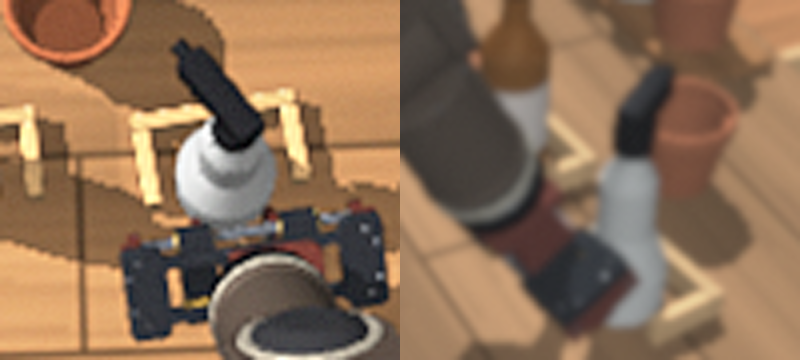

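The bottle is upright between the side rails, with its foot centred near (225,185) in the left pane and a few mm still to go. I'll push slowly and watch for the force to rise.

Emit:
apply_moves:
  travel:
    - [0.004, 0, -0.001]
    - [0.007, 0.001, -0.001]
    - [0.01, 0.001, -0.001]
    - [0.013, 0.001, -0.001]
    - [0.015, 0.002, -0.001]
  rot:
    - [0, 0, 0]
    - [0, 0, 0]
    - [0, 0, 0]
    - [0, 0, 0]
    - [0, 0, 0]
  grip: [0, 0, 0, 0, 0]

```text
clock: 8.68
ee_pos: [0.6517, -0.092, 0.0226]
eef_rot: [180.0, 30.1, -172.9]
wrist_force: [-1.4, 0.1, -2.5]
opening: 0.0438
gripper_force: 1.1
```

Emit:
apply_moves:
  travel:
    - [0.003, 0, -0.001]
    - [0.005, 0.001, -0.002]
  rot:
    - [0, 0, 0]
    - [0, 0, 0]
  grip: [0, 0]

```text
clock: 8.93
ee_pos: [0.6537, -0.0916, 0.0219]
eef_rot: [-180.0, 30.1, -172.9]
wrist_force: [-3.9, -0.7, 1.8]
opening: 0.0439
gripper_force: 2.1
```

Emit:
apply_moves:
  travel:
    - [0.003, 0, -0.001]
    - [0.005, 0.001, -0.001]
  rot:
    - [0, 0, 0]
    - [0, 0, 0]
  grip: [0, 0]

```text
clock: 9.18
ee_pos: [0.6549, -0.0915, 0.0213]
eef_rot: [-180.0, 30.0, -172.9]
wrist_force: [-11.0, -2.2, 7.6]
opening: 0.0443
gripper_force: 5.6
```

Emit:
apply_moves:
  travel:
    - [0.002, 0, 0]
    - [0.002, 0, 0]
  rot:
    - [0, 0, 0]
    - [0, 0, 0]
  grip: [0, 0]

```text
clock: 9.43
ee_pos: [0.6551, -0.0915, 0.0211]
eef_rot: [-180.0, 30.0, -172.9]
wrist_force: [-11.7, -1.7, 8.4]
opening: 0.0443
gripper_force: 6.4
```

The push has stalled at about 12 N, so the bottle is against the back rail. I'm backing straight out.

Emit:
apply_moves:
  travel:
    - [-0.005, -0.001, 0]
    - [-0.015, -0.002, 0]
    - [-0.04, -0.005, 0]
    - [-0.09, -0.011, 0]
    - [-0.15, -0.019, 0]
  rot:
    - [0, 0, 0]
    - [0, 0, 0]
    - [0, 0, 0]
    - [0, 0, 0]
    - [0, 0, 0]
  grip: [0, 0, 0, 0, 0]

```text
clock: 10.05
ee_pos: [0.5967, -0.0983, 0.022]
eef_rot: [180.0, 30.2, -172.8]
wrist_force: [1.0, 0.3, 0.1]
opening: 0.0438
gripper_force: 0.0
```

Emit:
apply_moves:
  travel:
    - [-0.05, -0.006, 0.08]
    - [-0.1, -0.012, 0.18]
    - [-0.15, -0.019, 0.3]
    - [-0.2, -0.025, 0.4]
    - [-0.2, -0.025, 0.4]
  rot:
    - [0, 0, 0]
    - [0, 0, 0]
    - [0, 0, 0]
    - [0, 0, 0]
    - [0, 0, 0]
  grip: [0, 0, 0, 0, 0]

```text
clock: 10.68
ee_pos: [0.5304, -0.1135, 0.1594]
eef_rot: [-179.6, 30.3, -173.4]
wrist_force: [0.2, -0.1, -0.1]
opening: 0.0441
gripper_force: 0.0
```

```bash
python3 - <<'E'
from path import *
o=arm.get_obs();print(o['ee_pos'],o['wrist_force'])
snap('top','t6.png');snap('side','s6.png')
a=cv2.imread('pics/t6.png')[110:210,290:390];b=cv2.imread('pics/s6.png')[160:260,320:420]
cv2.imwrite('pics/m6.png',np.hstack([cv2.resize(x,None,fx=4,fy=4,interpolation=cv2.INTER_CUBIC) for x in(a,b)]))
th=np.linspace(0,2*np.pi,181)
C=S+Rs@[.004,0]
P=np.concatenate([np.c_[C[0]+.036*np.cos(th),C[1]+.036*np.sin(th),0*th+z] for z in(0,.02,.04)])
for f,o in(('t6',[290,110]),('s6',[320,160])):
    q=(proj(f,P)-o+.5)*4-.5; print(f,q[:,0].min().round(),q[:,0].max().round(),q[:,1].max().round())
E
```

```text
[ 0.53043555 -0.11345684  0.1594291 ] [ 0.22984977 -0.09688184 -0.13530564]
t6 213.0 314.0 241.0
s6 180.0 276.0 324.0
```

View pics/m6.png

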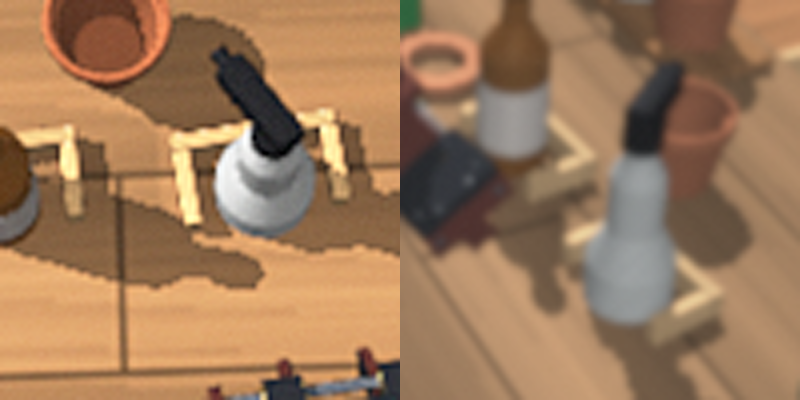

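The bottle stands upright in the stall. Its foot edges, at about 215 and 314 with the bottom at about 236, match the back-rail prediction, and the hand is clear. I'll let the arm settle and then hand in.

Emit:
apply_moves:
  travel:
    - [0, 0, 0]
    - [0, 0, 0]
    - [0, 0, 0]
  rot:
    - [0, 0, 0]
    - [0, 0, 0]
    - [0, 0, 0]
  grip: [0, 0, 0]

```text
clock: 11.15
ee_pos: [0.5308, -0.1125, 0.1575]
eef_rot: [-179.7, 30.3, -173.3]
wrist_force: [0.2, -0.3, -0.0]
opening: 0.0438
gripper_force: 0.0
```

```bash
python3 -c "
from cell import arm
print(arm.close_job())"
```

```text
the job is handed in; nothing more can be done
None
```

The spray bottle stands upright in the empty wooden stall against its back rail, the hand is clear of it, and the job was handed in at about 11 s; no verdict was returned.

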